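Make up the tag-dating kit tray

TASK

Finish packing the tag-dating kit: the small tin and the carton with the bow already stand in the two back corner cells of the shallow cardboard tray and stay there. Stand the glue stick upright in the round hole between them, lay the banded stack of gift tags in the long cell in front of the carton and the ink pad in the long cell in front of the tin, each flat on the bottom of its cell. Stand the date stamp upright on the middle of the ink pad, and lay the red ribbon roll flat and centred on the lid of the tin.

Things in the scene. Friction and masses are not known exactly. Their poses are not given: they have to be found in the camera images.
- tray: Fixed cardboard tray, 204 (x, to its back) by 232 mm (y, to its left), z up; origin under its centre. Rim 8.5 mm high, board insert 7.5 mm, white floor 2 mm above the table. Cut-outs down to the floor: back corner cells 76 (x) by 80 mm at x 54.5, y 68 and -68; round 42 mm hole at x 54.5, y 0; long front cells 104 (x) by 74 mm at x -40.5, y 68 and -68.
- tin_centre (a point): Small round dark red tin with a gold lid (fixed on it), 66 mm diameter, 57 mm high, standing in one of the two back corner cells (left or right, it varies). The point is its centre, 28.5 mm above its underside; z up. It is loose and stays in its cell.
- carton_centre (a point): Small brown carton with a white label and a red bow on top, 50 (x) by 62 (y) mm, 55 mm high without the bow, 66 with it; stands in the other back corner cell. The point is the centre of the box without the bow, 27.5 mm above its underside; z up. It is loose and stays in its cell.
- glue_centre (a point): Glue stick with an orange cap, a cylinder of 26 mm diameter and 97 mm height, standing upright on the table. The point is its centre, 48.5 mm above its underside; z up along the cylinder.
- tags_centre (a point): Cream stack of gift tags held by a red band, a flat block 85 mm long (its x), 56 mm wide (its y), 16 mm high, lying on the table. The point is its centre, 8 mm above its underside; z up. It may lie either way round in its cell.
- ink_centre (a point): Flat black ink pad case (shut) with a white label on top, 57 mm wide (its x), 87 mm long (its y), 17 mm high, lying on the table. The point is its centre, 8.5 mm above its underside; z up. It may lie either way round in its cell.
- stamp_centre (a point): Date stamp: dark block 30 (its x) by 50 (its y) mm and 30 mm high, with a turned wooden handle of up to 28 mm diameter standing on its middle to 87 mm height; stands upright on the table. The point is on the handle's axis, 43.5 mm above the underside; z up.
- ribbon_centre (a point): Small roll of red ribbon lying flat, a disc of 60 mm diameter and 16 mm height. The point is its centre, 8 mm above its underside; z up along its axis.

How it is judged:
By the outcome, as a careful person would: the job done as asked, in the order asked, and still so for the second after the job is handed in, with the robot touching nothing.
It also fails if it takes over 125 s, if anything falls off the work surface, if the arm or the gripper's body presses on something with over 40 N, if the wrist force passes 120 N, or if a joint passes its speed limit or range.

ROBOT

A 6-joint arm with a two-finger parallel gripper is mounted at the origin on a cart in front of the work surface, level with it; the furniture and walls round the work are solid. World frame = base frame: x ahead of the robot, y to its left, z up, the work surface at z = 0. Lengths are in mm, angles in rad, forces in N, time in s.
With the tool pointing down it reaches from about 300 to 775 mm from the base axis. Payload 14.6 kg.
Tool frame: the origin (TCP) lies at the very end of the fingers, on their centre line; the grasp point (between the pads) lies 19 mm behind it; z points along the fingers, y is the line along which they close (so a half turn about z gives the same grasp; the last joint's range is limited). The gripper opens to 94 mm and grips with 3 to 60 N. Pads are 16 mm wide; open, the fingers measure 119 mm over their backs; the gripper's body (75 mm by 177 mm) begins 78 mm behind the grasp point.
Start: joints at [1.075, 0.3, 1.521, -0, 1.321, -0.067], TCP at [228.675, 500.197, 205.446] pointing down, gripper open.
Joint ranges: [-3.03, 3.03], [-0.79, 2.21], [0.23, 2.52], [-1.04, 4.18], [0, 3.07], [-2.55, 2.55]. Speed limits (rad/s): [2.22, 2.22, 2.57, 3.14, 3.14, 3.14].

INTERFACE

Orientations are given as [roll, pitch, yaw] about the fixed x, y, z axes, in that order (R = Rz(yaw) Ry(pitch) Rx(roll)).
In Python, from cell import manip gives the robot as it stands.
- The arm moves only by the tool servo_tool, never from a script. Its argument "motion" is a list that holds one entry, the list of rows, each a list of 7 numbers: the shift along the world's x, y, z as a fraction of full scale, then the turn, a rotation vector about the world's x, y, z as a fraction of full scale, then the closure, from 0 (fully open) to 1 (shut). In form: [[[x, y, z, rx, ry, rz, gripper], ...]]. A call has 1 to 10 rows; each row is the pose to reach, as a shift and turn from the pose commanded when the call began, turning the shorter way round; what a row does not reach only later rows make up. Full scale, the value 1, is 0.5 m for a shift and pi rad for a turn. A row lasts 1/10 s, in which the tool goes at most 50 mm and 8.59 degrees, less where a joint would pass 70% of its speed; a pose out of reach is approached as far as the arm can. A call with a number of a shift or a turn outside -1 to 1 is refused whole. A call with a gripper value outside its range is refused whole. The fingers move at their own pace and stop on an object; "newtons" is the grip in N (left out, the last holds). Time passes only in rows, so rows that repeat a pose let the fingers close. It gives the time, the measured TCP pose, the force, the opening and the grip force at its end, in the units of the state.
- manip.read_state(): the state, without advancing time (a new reading comes with each control period).
- manip.camera(name): name is "side" or "top"; returns a dict with "frame" (420x560x3 uint8, red, green, blue), "range_z" (420x560 float32, mm along the optical axis (not along the pixel's ray), 0 where there is no reading), "vfov" (degrees; the focal length in pixels is half the picture's height over the tangent of half this angle, whatever the lens; pixels are square), "cx", "cy" (the principal point, pixels), "cam_to_world" (4x4, takes a point from camera to world coordinates). Camera axes: x right, y down, z forward; pixel columns grow to the right and rows downward; lengths in mm; the calibration is good to about 2 mm. A picture is of the moment at which its call begins.
- manip.sign_off(): hands the job in; it is judged then, once.
The state is a dict: "clock": time; "joints": joint angles; "qd": joint speeds; "effort": joint torques, N m; "eef_pos": TCP position; "eef_rot": TCP orientation; "wrist_force": force on the tool from outside, world axes, zero at the start; "moment": the same for the moment, N m; "finger_gap": finger opening in mm; "finger_force": force on a finger pad.
Only numpy, scipy, OpenCV 4.12 (cv2) and the standard library are available. Lean on these libraries where they do the work, as an engineer would, in place of code of your own. Each camera call takes 0.05 s, during which the arm holds its last target. There are 200 camera calls.

## Working session

There is one attempt and no reset: what is moved stays moved. The work goes in short steps, Python scripts to look and compute and a tool call to move; the robot and the scene stay as the last step left them, time stands still between calls to the robot, and variables do not carry over. Pictures are saved under pics/ and viewed, at most 17 in all, crops included, and the job is handed in when it is done.

Besides the shell and the picture viewer there is one more tool, called after "Request:" as name([rows], argument=value, ...), one row to a line, values as JSON. servo_tool: Moves the arm, as the interface text tells. Its arguments: {"type":"object","properties":{"motion":{"type":"array"},"newtons":{"type":"number"}},"required":["motion"]}

```bash
ls; mkdir -p pics
cat > h.py <<'E'
import numpy as np, cv2
from cell import manip
def cam(n):
    c=manip.camera(n); h,w=c["range_z"].shape
    f=h/2/np.tan(np.radians(c["vfov"])/2)
    v,u=np.mgrid[:h,:w]; z=c["range_z"].astype(float)
    P=np.stack([(u-c["cx"])*z/f,(v-c["cy"])*z/f,z,np.ones_like(z)],-1)@np.array(c["cam_to_world"]).T
    P=P[...,:3]; P[z==0]=np.nan
    return c,P
def save(n,fr): cv2.imwrite(f"pics/{n}.png",cv2.cvtColor(fr,cv2.COLOR_RGB2BGR))
E
python3 - <<'E'
from h import *
for n in("top","side"):
    c,P=cam(n); save(n+"0",c["frame"]); np.savez(n+"0.npz",P=P,f=c["frame"])
    print(n,c["vfov"],c["cx"],c["cy"],np.round(c["cam_to_world"],2).tolist())
print(manip.read_state())
E
```

```text
pics
top 56.45262373311833 282.65730453412107 208.46829191992967 [[0.01, -0.99, 0.15, 347.41], [-1.0, -0.01, -0.0, 4.57], [0.0, -0.15, -0.99, 1178.05], [0.0, 0.0, 0.0, 1.0]]
side 46.01270704820695 287.68630006610334 214.67421178601904 [[0.97, -0.1, 0.22, 224.15], [-0.24, -0.42, 0.88, -1216.28], [0.01, -0.9, -0.43, 649.89], [0.0, 0.0, 0.0, 1.0]]
{'clock': 0.1, 'joints': array([ 1.07539454e+00,  3.00375783e-01,  1.52151575e+00, -5.95635389e-07,
        1.32067893e+00, -6.65830565e-02]), 'qd': array([ 6.09526816e-04,  2.64150228e-04, -3.07196002e-03, -1.97768932e-06,
       -2.37032995e-03, -1.03635801e-03]), 'effort': array([ 1.28199747e-03, -5.32643652e+01, -3.53290057e+01,  7.10417144e-02,
        2.34257657e-02, -1.73428418e-05]), 'eef_pos': array([228.57370747, 500.00279273, 204.96624417]), 'eef_rot': array([-3.14061697e+00, -6.44819864e-05,  2.71277404e+00]), 'wrist_force': array([ 0.15055298, -0.2640292 , -0.6129959 ]), 'moment': array([ 0.05492931, -0.01159859, -0.03540511]), 'finger_force': 0.0, 'finger_gap': 93.75102282246365}
```

View pics/top0.png

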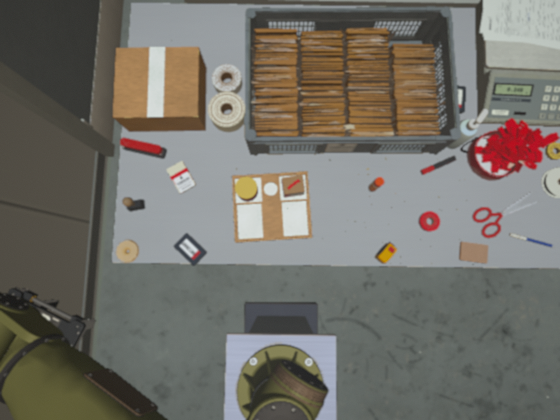

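View pics/side0.png

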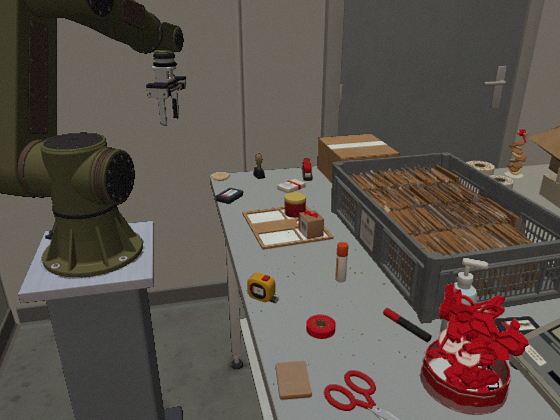

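The top view shows the tray at (272,207), the tin at (247,188), the carton at (292,186), the glue at (376,184) and the ribbon at (429,221). The tags are at (181,177), the ink pad at (190,249) and the stamp at (133,204). The side view agrees with this. Next I measure them from the depth data.

Run:
```python
from h import *
d=np.load("top0.npz");P=d["P"];f=d["f"]
s=np.load("side0.npz");Q=s["P"];g=s["f"]
save("crop",cv2.resize(f[140:270,110:310],(800,520),interpolation=cv2.INTER_CUBIC))
W={"tray":(225,165,320,250),"tin":(233,174,260,201),"carton":(278,173,307,199),"glue":(362,172,392,200),"ribbon":(414,207,446,236),"tags":(160,156,200,198),"ink":(168,228,212,268),"stamp":(117,192,150,216)}
T=dict(tray=(4,13),tin=(45,70),carton=(45,60),glue=(80,110),ribbon=(8,25),tags=(8,25),ink=(8,25),stamp=(15,40))
for k,(a,b,c,e) in W.items():
    p=P[b:e,a:c].reshape(-1,3); lo,hi=T[k]
    bg=np.nanmedian(p[:,2]); m=(p[:,2]>lo)&(p[:,2]<hi); q=p[m]
    r=cv2.minAreaRect(q[:,:2].astype(np.float32))
    print(k,m.sum(),"med",np.median(q,0).round(1),"max z",np.nanmax(p[:,2]).round(1),"rect",np.round(r[0],1),np.round(r[1],1),round(r[2],1),"bg",np.round(np.nanmin(p[:,2]),1))
    # side cloud near
    c0=np.array(r[0]); n=(np.hypot(Q[...,0]-c0[0],Q[...,1]-c0[1])<60)&(Q[...,2]>lo)&(Q[...,2]<hi)
    if n.sum()>5 and k!="tray":
        r=cv2.minAreaRect(Q[n][:,:2].astype(np.float32)); print("   side",n.sum(),np.round(r[0],1),np.round(r[1],1),round(r[2],1),"z",np.percentile(Q[n][:,2],95).round(1))
p=P[...];m=(abs(p[...,2])<20);print("table z",np.median(p[205:225,330:400,2]),np.nanmedian(Q[(abs(Q[...,0]-450)<100)&(abs(Q[...,1]+200)<30)],0))
```

```text
tray 3080 med [512.3  32.7   7.4] max z 71.2 rect [525.6  33.7] [258.  288.2] 0.8 bg -6.5
tin 395 med [571.5 109.5  60.3] max z 67.4 rect [571.5 110.4] [63.  61.7] 0.7 bg -4.4
   side 227 [570.8 107.5] [68.9 63.5] 76.4 z 60.0
carton 270 med [581.3 -25.4  57.6] max z 71.2 rect [583.6 -27.3] [51.3 61.9] 9.5 bg -2.8
   side 228 [582.7 -30.9] [53.2 69.4] 9.6 z 57.8
glue 81 med [ 587.6 -268.9   97.5] max z 101.7 rect [ 587.5 -269.3] [23.9 23.7] 3.4 bg -5.4
   side 109 [ 586.2 -274.2] [24.9 23.7] 74.5 z 96.6
ribbon 304 med [ 486.2 -437.8   16.9] max z 24.6 rect [ 487.1 -438.7] [57.8 60.7] 39.0 bg -6.9
   side 463 [ 485.5 -440.5] [59.6 59.9] 45.6 z 16.6
tags 531 med [610.9 312.3  17.5] max z 25.2 rect [632.8 319.9] [133.5  65.8] 28.7 bg -5.5
   side 158 [613.2 313.7] [77.8 60.4] 30.4 z 17.8
ink 578 med [392.9 274.1  18.3] max z 26.7 rect [393.3 274.9] [87.8 56.5] 47.2 bg -887.3
   side 231 [392.1 271.6] [92.2 58.6] 47.6 z 18.4
stamp 108 med [519.7 435.5  29.5] max z 90.6 rect [523.3 444.7] [25.5 45. ] 13.2 bg -6.2
   side 63 [520.2 441.2] [25.  57.8] 13.7 z 32.2
table z nan [ 459.23849365 -196.40354686   -1.19380393]
```

View pics/crop.png

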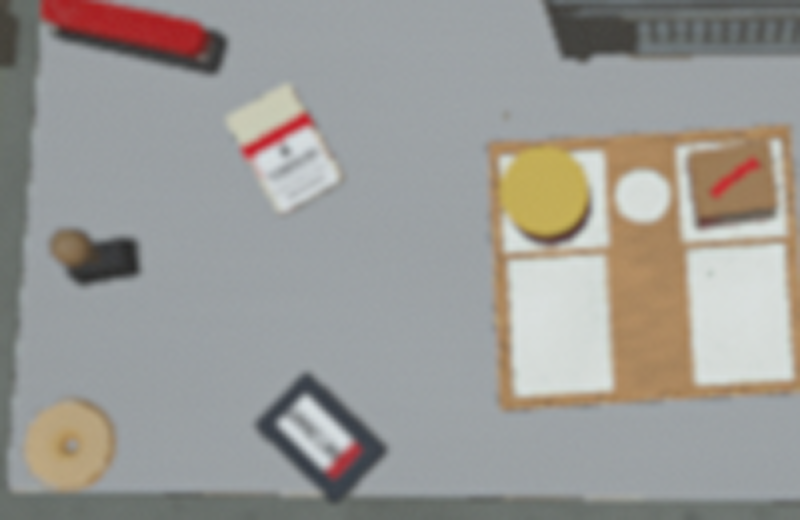

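The tin is in the left cell and the carton in the right. The tags are at crop (284,148), the ink at (320,437), the stamp at (95,258), and the tray outline runs from (490,142) to (795,385). Next I fit the tray and block poses from colour masks in both cameras.

```bash
cat >> h.py <<'E'
def ray(c,uv,z):
    f=420/2/np.tan(np.radians(c["vfov"])/2); M=np.array(c["cam_to_world"]); uv=np.atleast_2d(uv).astype(float)
    d=np.c_[(uv[:,0]-c["cx"])/f,(uv[:,1]-c["cy"])/f,np.ones(len(uv))]@M[:3,:3].T
    return (M[:3,3]+d*((z-M[2,3])/d[:,2])[:,None])[:,:2]
def topimg(c,z,x0,x1,y0,y1):  # orthophoto at plane z, 1mm/px, u=y1-y, v=x1-x
    M=np.array(c["cam_to_world"]); f=420/2/np.tan(np.radians(c["vfov"])/2)
    v,u=np.mgrid[:x1-x0,:y1-y0]; X=np.stack([x1-v,y1-u,np.full_like(u,0)+z],-1)-M[:3,3]
    p=X@M[:3,:3]; return cv2.remap(c["frame"],(p[...,0]/p[...,2]*f+c["cx"]).astype(np.float32),(p[...,1]/p[...,2]*f+c["cy"]).astype(np.float32),cv2.INTER_LINEAR)
E
python3 - <<'E'
from h import *
from scipy.optimize import minimize
ims=[]
for n in("top","side"):
    c,P=cam(n)
    I=topimg(c,7,380,680,-130,190); ims.append(I)
    hsv=cv2.cvtColor(I,cv2.COLOR_RGB2HSV).astype(int)
    brown=((hsv[...,1]>70)&(hsv[...,0]<22)&(hsv[...,2]>60)).astype(np.float32)
    brown=cv2.GaussianBlur(brown,(0,0),1.5)
    xs,ys=np.meshgrid(np.arange(-115,116,1.),np.arange(-130,131,1.),indexing='ij')
    L=((abs(xs)<102)&(abs(ys)<116)).astype(float)
    for yy in(68,-68): L[(abs(xs+40.5)<52)&(abs(ys-yy)<37)]=0
    L[np.hypot(xs-54.5,ys)<21]=0
    Wt=np.ones_like(L); Wt[(xs>8)&(abs(ys)>25)&(xs<110)]=0   # ignore back objects
    def cost(p):
        a=p[2]/100;X=p[0]+np.cos(a)*xs-np.sin(a)*ys;Y=p[1]+np.sin(a)*xs+np.cos(a)*ys
        b=cv2.remap(brown,(190-Y).astype(np.float32),(680-X).astype(np.float32),cv2.INTER_LINEAR)
        return (Wt*(b-L)**2).mean()
    r=min((minimize(cost,[525,34+dy,a],method="Nelder-Mead",options=dict(initial_simplex=[[525,34+dy,a],[531,34+dy,a],[525,40+dy,a],[525,34+dy,a+4]])) for a in(-4,0,4) for dy in(-4,4)),key=lambda r:r.fun)
    print(n,"tray",r.x.round(2),"yaw rad",r.x[2]/100,r.fun)
    a=r.x[2]/100;
    for k,(x,y) in dict(hole=(54.5,0),tinc=(54.5,68),fl=(-40.5,68),fr=(-40.5,-68)).items(): print("  ",k,(r.x[0]+np.cos(a)*x-np.sin(a)*y).round(1),(r.x[1]+np.sin(a)*x+np.cos(a)*y).round(1))
    # tags, ink, ribbon, glue, tin, stamp by colour vs grey table at top plane
    for k,z,(x,y),R in(("tags",16,(612,313),62),("ink",17,(393,274),62),("ribbon",16,(487,-439),45),("tin",59,(571,109),38)):
        J=topimg(c,z,x-R,x+R,y-R,y+R);h=cv2.cvtColor(J,cv2.COLOR_RGB2HSV).astype(int)
        m={"tags":(h[...,2]>200)|(h[...,1]>70),"ink":(h[...,2]<110)|(h[...,2]>200)|(h[...,1]>90),"ribbon":h[...,1]>120,"tin":(h[...,0]>18)&(h[...,0]<30)&(h[...,1]>90)&(h[...,2]>110)}[k].astype(np.uint8)
        m=cv2.morphologyEx(m,cv2.MORPH_OPEN,np.ones((3,3)))
        q=max(cv2.findContours(m,0,2)[0],key=cv2.contourArea); rr=cv2.minAreaRect(q)
        print("  ",k,"centre",x+R-rr[0][1],y+R-rr[0][0],"size",np.round(rr[1],1),"ang",round(rr[2],1))
save("tray_ortho",np.hstack(ims))
E
```

```text
top tray [525.79  35.79   7.56] yaw rad 0.07558045320028212 0.02160073445635613
   hole 580.1 39.9
   tinc 575.0 107.7
   fl 480.3 100.5
   fr 490.5 -35.1
   tags centre 614.7584762573242 314.5909729003906 size [29.2 58.8] ang 59.3
   ink centre 377.0124816894531 259.1133041381836 size [128.9  60.3] ang 43.2
   ribbon centre 486.5 -438.0 size [57. 58.] ang 90.0
   tin centre 573.5690689086914 109.14494323730469 size [67.8 65.5] ang 41.4
side tray [523.29  27.87   7.51] yaw rad 0.07507067940713946 0.055886706544231064
   hole 577.6 32.0
   tinc 572.5 99.8
   fl 477.8 92.6
   fr 488.0 -43.0
   tags centre 620.329174041748 298.1623077392578 size [39.  92.4] ang 88.5
   ink centre 385.5 274.5 size [107. 123.] ang 90.0
   ribbon centre 483.3823547363281 -449.47058868408203 size [74.5 59.2] ang 14.0
   tin centre 569.5 107.0 size [65. 70.] ang 90.0
```

View pics/tray_ortho.png

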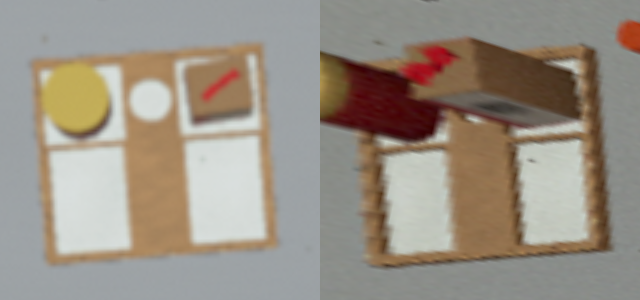

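Side rim walls bias that fit, so I'll use the top-camera tray pose: centre about (525,35), yaw 0.075. Now to the glue.

Request:
servo_tool([
  [[0.25, -0.8, 0, 0, 0, -0.34, 0.3], [0.25, -0.8, 0, 0, 0, -0.34, 0.3], [0.25, -0.8, 0, 0, 0, -0.34, 0.3], [0.25, -0.8, 0, 0, 0, -0.34, 0.3], [0.25, -0.8, 0, 0, 0, -0.34, 0.3], [0.25, -0.8, 0, 0, 0, -0.34, 0.3], [0.25, -0.8, 0, 0, 0, -0.34, 0.3], [0.25, -0.8, 0, 0, 0, -0.34, 0.3], [0.25, -0.8, 0, 0, 0, -0.34, 0.3], [0.25, -0.8, 0, 0, 0, -0.34, 0.3]],
], newtons=20)

```text
clock: 1.2
eef_pos: [354.1, 98.3, 205.5]
eef_rot: [3.141, 0.0, 1.641]
wrist_force: [0.5, 0.4, -0.1]
finger_gap: 66.1
finger_force: 0.0
```

Request:
servo_tool([
  [[0.466, -0.739, -0.05, 0, 0, 0, 0.3], [0.466, -0.739, -0.05, 0, 0, 0, 0.3], [0.466, -0.739, -0.05, 0, 0, 0, 0.3], [0.466, -0.739, -0.05, 0, 0, 0, 0.3], [0.466, -0.739, -0.05, 0, 0, 0, 0.3], [0.466, -0.739, -0.05, 0, 0, 0, 0.3], [0.466, -0.739, -0.05, 0, 0, 0, 0.3], [0.466, -0.739, -0.05, 0, 0, 0, 0.3], [0.466, -0.739, -0.05, 0, 0, 0, 0.3], [0.466, -0.739, -0.05, 0, 0, 0, 0.3]],
])

```text
clock: 2.2
eef_pos: [587.9, -271.1, 178.1]
eef_rot: [-3.14, -0.001, 1.643]
wrist_force: [0.7, 0.7, -0.8]
finger_gap: 66.0
finger_force: 0.0
```

Request:
servo_tool([
  [[0, 0, -0.12, 0, 0, 0, 0.3], [0, 0, -0.2, 0, 0, 0, 0.3], [0, 0, -0.249, 0, 0, 0, 0.3], [0, 0, -0.249, 0, 0, 0, 0.3], [0, 0, -0.249, 0, 0, 0, 1], [0, 0, -0.249, 0, 0, 0, 1], [0, 0, -0.249, 0, 0, 0, 1], [0, 0, -0.249, 0, 0, 0, 1], [0, 0, -0.249, 0, 0, 0, 1], [0, 0, -0.249, 0, 0, 0, 1]],
])

```text
clock: 3.2
eef_pos: [586.8, -269.4, 56.4]
eef_rot: [3.141, 0.0, 1.645]
wrist_force: [-0.3, -0.1, 2.0]
finger_gap: 25.6
finger_force: 20.0
```

Run:
```python
from h import *
st=manip.read_state();print(st["eef_pos"],st["finger_gap"],st["finger_force"])
c,P=cam("top");save("g1",np.hstack([cv2.resize(c["frame"][130:230,320:430],(440,400)),cv2.resize(cam("side")[0]["frame"][150:310,270:420],(375,400))]))
```

```text
[ 586.79607469 -269.43007903   56.37004397] 25.579526950152687 20.00036984682083
```

View pics/g1.png

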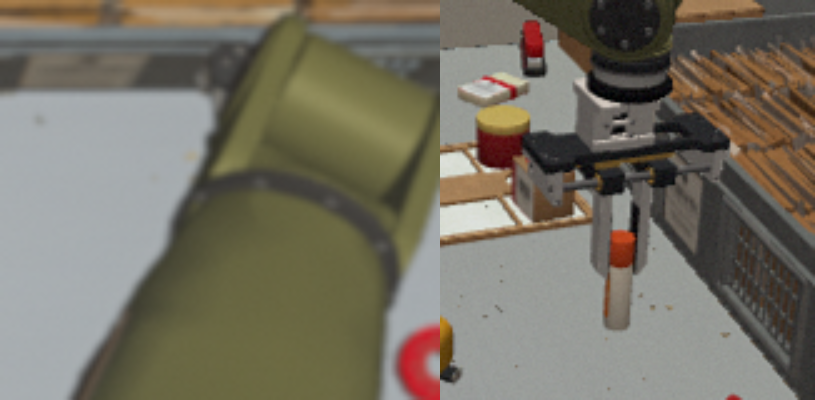

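The glue is held at about (620,270) in the picture, with the gap at 25.6 mm. Carrying it to the hole.

Request:
servo_tool([
  [[0, 0, 0.08, 0, 0, 0, 1], [0, 0, 0.16, 0, 0, 0, 1], [0, 0.06, 0.22, 0, 0, 0, 1], [-0.015, 0.617, 0.22, 0, 0, 0, 1], [-0.015, 0.617, 0.22, 0, 0, 0, 1], [-0.015, 0.617, 0.22, 0, 0, 0, 1], [-0.015, 0.617, 0.22, 0, 0, 0, 1], [-0.015, 0.617, 0.22, 0, 0, 0, 1], [-0.015, 0.617, 0.22, 0, 0, 0, 1], [-0.015, 0.617, 0.22, 0, 0, 0, 1]],
])

```text
clock: 4.3
eef_pos: [578.9, 42.5, 165.9]
eef_rot: [-3.142, -0.0, 1.649]
wrist_force: [-0.4, -0.6, 0.1]
finger_gap: 25.6
finger_force: 20.0
```

Request:
servo_tool([
  [[0, 0, 0, 0, 0, 0, 1], [0, 0, 0, 0, 0, 0, 1], [0, 0, -0.06, 0, 0, 0, 1], [0, 0, -0.1, 0, 0, 0, 1], [0, 0, -0.1, 0, 0, 0, 1]],
])

```text
clock: 4.8
eef_pos: [577.9, 37.9, 113.4]
eef_rot: [-3.137, -0.0, 1.643]
wrist_force: [0.7, 0.1, -0.4]
finger_gap: 25.5
finger_force: 20.0
```

Run:
```python
from h import *
c,P=cam("side");save("g2",cv2.resize(c["frame"][120:260,230:370],(600,600)))
t,Pt=cam("top");save("g2t",cv2.resize(t["frame"][150:250,220:320],(600,600)))
h=cv2.cvtColor(c["frame"],cv2.COLOR_RGB2HSV).astype(int)
s=manip.read_state()["eef_pos"];print(s)
n=(np.hypot(P[...,0]-s[0],P[...,1]-s[1])<24)&(P[...,2]>s[2]-54)&(P[...,2]<s[2]-8)
q=P[n];print(n.sum(),q.min(0).round(1),q.max(0).round(1))
# circle fit r=13
from scipy.optimize import least_squares
print(least_squares(lambda p:np.hypot(q[:,0]-p[0],q[:,1]-p[1])-13,s[:2],loss="soft_l1").x)
```

```text
[579.44735252  38.31693658 116.52869168]
130 [564.6  19.7  62.7] [588.3  43.9 108.5]
[578.16624419  37.26003993]
```

View pics/g2.png

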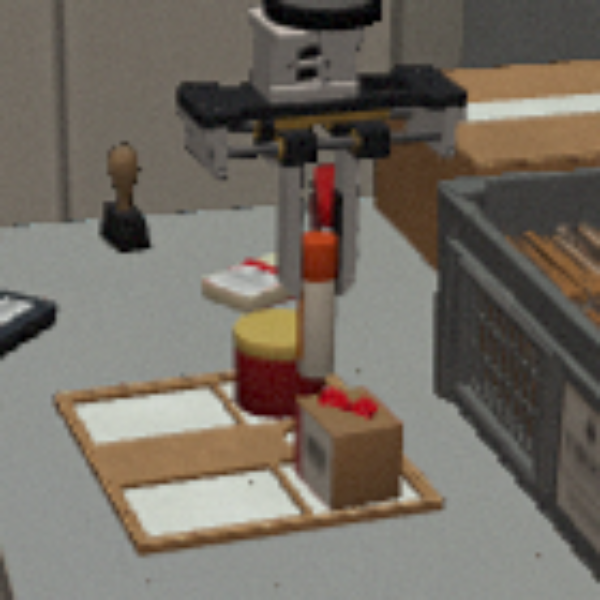

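The glue hangs over the hole region, between the tin and the carton, at world (579,38). That matches the hole at (579.5,38.7), so I'm lowering it.

Request:
servo_tool([
  [[0, 0, -0.05, 0, 0, 0, 1], [0, 0, -0.09, 0, 0, 0, 1], [0, 0, -0.106, 0, 0, 0, 1], [0, 0, -0.112, 0, 0, 0, 1], [0, 0, -0.116, 0, 0, 0, 1], [0, 0, -0.116, 0, 0, 0, 1]],
])

```text
clock: 5.5
eef_pos: [579.6, 39.2, 58.9]
eef_rot: [3.14, 0.0, 1.645]
wrist_force: [-0.6, 0.5, -0.9]
finger_gap: 25.4
finger_force: 20.0
```

Request:
servo_tool([
  [[0, 0, -0.002, 0, 0, 0, 1], [0, 0, -0.002, 0, 0, 0, 0.6], [0, 0, -0.002, 0, 0, 0, 0.4], [0, 0, -0.002, 0, 0, 0, 0.3], [0, 0, -0.002, 0, 0, 0, 0.3], [0, 0, 0.06, 0, 0, 0, 0.3], [0, 0, 0.15, 0, 0, 0, 0.3], [0, 0, 0.24, 0, 0, 0, 0.3]],
])

```text
clock: 6.3
eef_pos: [578.7, 39.2, 179.1]
eef_rot: [-3.14, -0.0, 1.645]
wrist_force: [1.1, -0.2, -0.4]
finger_gap: 65.9
finger_force: 0.0
```

Run:
```python
from h import *
from scipy.optimize import least_squares
s=manip.read_state()["eef_pos"];print(s)
c,P=cam("side");save("g3",cv2.resize(c["frame"][130:270,230:370],(600,600)))
n=(np.hypot(P[...,0]-580,P[...,1]-39)<24)&(P[...,2]>60)&(P[...,2]<97)
q=P[n];print(n.sum(),q.max(0).round(1),least_squares(lambda p:np.hypot(q[:,0]-p[0],q[:,1]-p[1])-13,[580,39],loss="soft_l1").x)
for k,(x,y) in dict(tags=(612,313),ink=(393,273),stamp=(521,441)).items():
    lo,hi=dict(tags=(9,25),ink=(9,25),stamp=(8,38))[k]
    for cn in("side",):
        n=(np.hypot(P[...,0]-x,P[...,1]-y)<56)&(P[...,2]>lo)&(P[...,2]<hi); r=cv2.minAreaRect(P[n][:,:2].astype(np.float32)); print(k,np.round(r[0],1),np.round(r[1],1),r[2])
# tags from initial top cloud
d=np.load("top0.npz");T=d["P"]
for k,(x,y) in dict(tags=(612,313),ink=(393,273)).items():
    n=(np.hypot(T[...,0]-x,T[...,1]-y)<54)&(T[...,2]>9)&(T[...,2]<30); r=cv2.minAreaRect(T[n][:,:2].astype(np.float32)); print("top",k,np.round(r[0],1),np.round(r[1],1),r[2])
n=(np.hypot(T[...,0]-521,T[...,1]-441)<45)&(T[...,2]>65);q=T[n];print("handle top",n.sum(),q.mean(0))
n=(np.hypot(P[...,0]-521,P[...,1]-441)<45)&(P[...,2]>65);q=P[n];print("handle side",n.sum(),q.mean(0),q.max(0))
```

```text
[578.72983167  39.19896185 179.14381042]
111 [592.7  50.7  97. ] [580.48511245  38.25967754]
tags [611.7 311.2] [93.5 60.9] 31.344205856323242
ink [392.3 270.6] [92. 56.] 49.1583137512207
stamp [521.1 440.2] [25.6 54.4] 18.853946685791016
top tags [610.9 312.6] [88.1 56.1] 30.242746353149414
top ink [393.3 274.9] [87.8 56.5] 47.24626159667969
handle top 84 [522.55138203 442.2389613   80.55009976]
handle side 42 [521.03683902 438.02664811  76.50788903] [533.48221793 458.1869311   86.94412674]
```

View pics/g3.png

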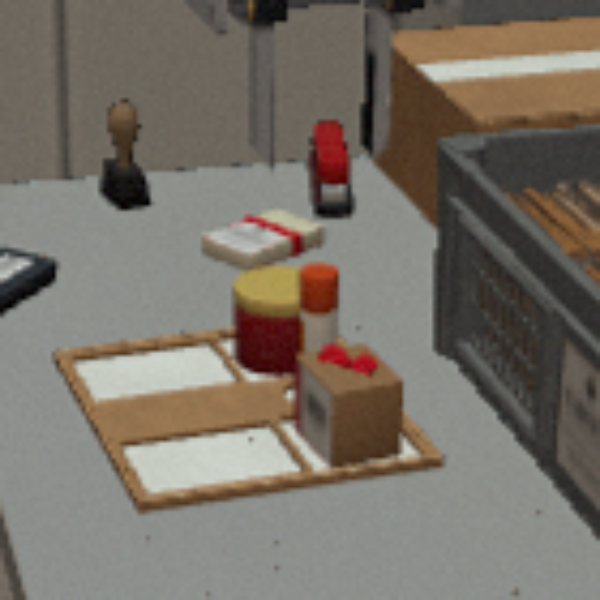

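The glue stands in the hole at (320,300) in the picture. Next the tags, at world (611.5,312), long axis at 30°.

Request:
servo_tool([
  [[0.066, 0.546, 0, 0, 0, -0.354, 0.2], [0.066, 0.546, 0, 0, 0, -0.354, 0.2], [0.066, 0.546, 0, 0, 0, -0.354, 0.2], [0.066, 0.546, 0, 0, 0, -0.354, 0.2], [0.066, 0.546, 0, 0, 0, -0.354, 0.2], [0.066, 0.546, -0.1, 0, 0, -0.354, 0.2], [0.066, 0.546, -0.16, 0, 0, -0.354, 0.2], [0.066, 0.546, -0.2, 0, 0, -0.354, 0.2], [0.066, 0.546, -0.24, 0, 0, -0.354, 0.2], [0.066, 0.546, -0.24, 0, 0, -0.354, 0.2]],
])

```text
clock: 7.35
eef_pos: [610.8, 311.7, 54.6]
eef_rot: [-3.141, 0.005, 0.533]
wrist_force: [-0.9, -0.6, -0.1]
finger_gap: 75.5
finger_force: 0.0
```

Request:
servo_tool([
  [[0, 0, 0, 0, 0, 0, 0.2], [0, 0, 0, 0, 0, 0, 0.2]],
])

```text
clock: 7.55
eef_pos: [612.8, 312.4, 59.5]
eef_rot: [3.141, -0.002, 0.533]
wrist_force: [0.6, 0.3, 0.3]
finger_gap: 75.0
finger_force: 0.0
```

Request:
servo_tool([
  [[0, 0, -0.07, 0, 0, 0, 0.2], [0, 0, -0.101, 0, 0, 0, 0.2], [0, 0, -0.101, 0, 0, 0, 0.2], [0, 0, -0.101, 0, 0, 0, 1], [0, 0, -0.101, 0, 0, 0, 1], [0, 0, -0.101, 0, 0, 0, 1], [0, 0, -0.101, 0, 0, 0, 1]],
], newtons=25)

```text
clock: 8.25
eef_pos: [612.8, 312.4, 8.8]
eef_rot: [3.141, -0.002, 0.533]
wrist_force: [-1.8, -1.5, 5.9]
finger_gap: 54.7
finger_force: 25.0
```

Request:
servo_tool([
  [[0, 0, 0.1, 0, 0, 0, 1], [0, 0, 0.2, 0, 0, 0, 1], [0, -0.04, 0.28, 0, 0, 0, 1], [-0.246, -0.697, 0.28, 0, 0, -0.145, 1], [-0.246, -0.697, 0.28, 0, 0, -0.145, 1], [-0.246, -0.697, 0.28, 0, 0, -0.145, 1], [-0.246, -0.697, 0.28, 0, 0, -0.145, 1], [-0.246, -0.697, 0.28, 0, 0, -0.145, 1], [-0.246, -0.697, 0.28, 0, 0, -0.145, 1], [-0.246, -0.697, 0.28, 0, 0, -0.145, 1]],
])

```text
clock: 9.25
eef_pos: [488.4, -37.2, 147.9]
eef_rot: [3.141, -0.001, 0.077]
wrist_force: [0.6, -1.1, -1.4]
finger_gap: 54.5
finger_force: 25.0
```

Request:
servo_tool([
  [[0, 0, 0, 0, 0, 0, 1], [0, 0, 0, 0, 0, 0, 1], [0, 0, -0.08, 0, 0, 0, 1], [0, 0, -0.16, 0, 0, 0, 1], [0, 0, -0.2, 0, 0, 0, 1], [0, 0, -0.2, 0, 0, 0, 1], [0, 0, -0.2, 0, 0, 0, 1]],
])

```text
clock: 9.95
eef_pos: [490.1, -34.7, 48.1]
eef_rot: [-3.142, -0.0, 0.078]
wrist_force: [-0.4, 0.4, -0.5]
finger_gap: 54.6
finger_force: 25.0
```

Run:
```python
from h import *
print(manip.read_state()["eef_pos"],manip.read_state()["eef_rot"])
c,P=cam("side");save("t1",cv2.resize(c["frame"][130:270,230:370],(600,600)))
n=(np.hypot(P[...,0]-490,P[...,1]+36)<75)&(P[...,2]>38)&(P[...,2]<62)&(P[...,0]<560)
r=cv2.minAreaRect(P[n][:,:2].astype(np.float32)); print(np.round(r[0],1),np.round(r[1],1),r[2])
```

```text
[490.09241793 -34.70927042  48.11365376] [-3.14158484e+00 -3.91987558e-04  7.83390629e-02]
[501.3 -39.7] [117.6  75.5] 0.9433668255805969
```

View pics/t1.png

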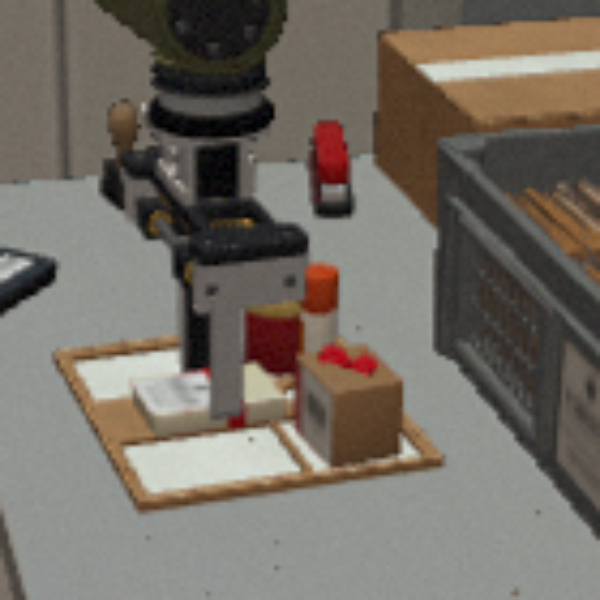

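Tags are held level over the front right cell, at about (210,395) in the picture. Lowering.

Request:
servo_tool([
  [[0, -0.003, -0.04, 0, 0, 0, 1], [0, -0.003, -0.062, 0, 0, 0, 1], [0, -0.003, -0.07, 0, 0, 0, 1], [0, -0.003, -0.075, 0, 0, 0, 1], [0, -0.003, -0.075, 0, 0, 0, 1], [0, -0.003, -0.075, 0, 0, 0, 1]],
])

```text
clock: 10.6
eef_pos: [489.8, -37.1, 10.5]
eef_rot: [3.141, -0.001, 0.077]
wrist_force: [-0.3, -0.0, 1.8]
finger_gap: 54.7
finger_force: 25.0
```

Request:
servo_tool([
  [[0, 0, 0, 0, 0, 0, 0.3], [0, 0, 0, 0, 0, 0, 0.2], [0, 0, 0.02, 0, 0, 0, 0.2], [0, 0, 0.12, 0, 0, 0, 0.2], [0, 0, 0.22, 0, 0, 0, 0.2], [0, 0.02, 0.27, 0, 0, 0, 0.2], [-0.194, 0.62, 0.27, 0, 0, 0.239, 0.2], [-0.194, 0.62, 0.27, 0, 0, 0.239, 0.2], [-0.194, 0.62, 0.27, 0, 0, 0.239, 0.2], [-0.194, 0.62, 0.27, 0, 0, 0.239, 0.2]],
])

```text
clock: 11.6
eef_pos: [427.0, 164.8, 146.0]
eef_rot: [3.141, -0.001, 0.683]
wrist_force: [0.8, 0.3, 0.4]
finger_gap: 74.9
finger_force: 0.0
```

Run:
```python
from h import *
print(manip.read_state()["eef_pos"],manip.read_state()["eef_rot"])
c,P=cam("side");save("t2",cv2.resize(c["frame"][130:270,230:370],(600,600)))
n=(np.hypot(P[...,0]-490,P[...,1]+36)<60)&(P[...,2]>13)&(P[...,2]<25)&(P[...,0]<545)
r=cv2.minAreaRect(P[n][:,:2].astype(np.float32)); print(np.round(r[0],1),np.round(r[1],1),r[2],np.median(P[n][:,2]))
```

```text
[427.03816208 164.81579658 145.95595675] [ 3.14115264e+00 -1.12407432e-03  6.82653524e-01]
[486.4 -38. ] [87.7 61.1] 3.401447057723999 16.9123434359376
```

View pics/t2.png

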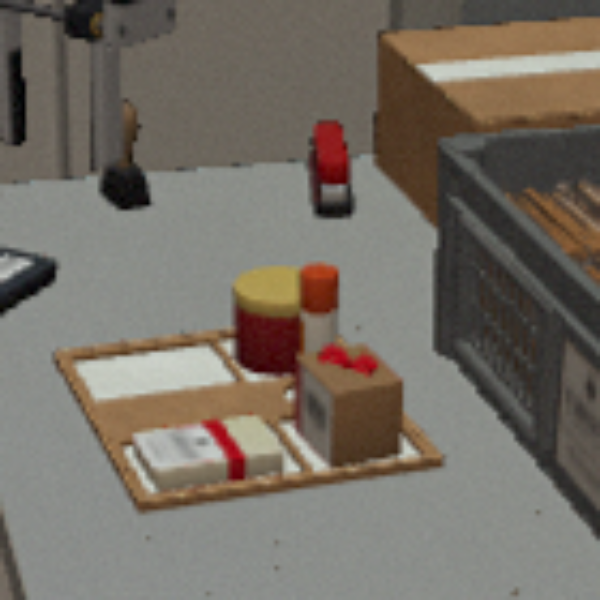

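The tags lie flat in the right front cell, at about (205,455) in the picture. Now the ink pad.

Request:
servo_tool([
  [[-0.068, 0.216, -0.08, 0, 0, 0.047, 0.2], [-0.068, 0.216, -0.17, 0, 0, 0.047, 0.2], [-0.068, 0.216, -0.17, 0, 0, 0.047, 0.2], [-0.068, 0.216, -0.17, 0, 0, 0.047, 0.2], [-0.068, 0.216, -0.17, 0, 0, 0.047, 0.2], [-0.068, 0.216, -0.17, 0, 0, 0.047, 0.2]],
])

```text
clock: 12.25
eef_pos: [394.8, 270.9, 61.3]
eef_rot: [3.141, -0.002, 0.824]
wrist_force: [-0.0, -0.2, 0.4]
finger_gap: 75.4
finger_force: 0.0
```

Request:
servo_tool([
  [[-0.004, 0.004, -0.06, 0, 0, 0.002, 0.2], [-0.004, 0.004, -0.1, 0, 0, 0.002, 0.2], [-0.004, 0.004, -0.104, 0, 0, 0.002, 0.2], [-0.004, 0.004, -0.104, 0, 0, 0.002, 1], [-0.004, 0.004, -0.104, 0, 0, 0.002, 1], [-0.004, 0.004, -0.104, 0, 0, 0.002, 1], [-0.004, 0.004, -0.104, 0, 0, 0.002, 1]],
])

```text
clock: 12.95
eef_pos: [392.8, 273.4, 9.3]
eef_rot: [3.141, -0.002, 0.831]
wrist_force: [-0.3, -2.7, 8.0]
finger_gap: 56.8
finger_force: 25.0
```

Request:
servo_tool([
  [[0, 0, 0.1, 0, 0, 0, 1], [0, 0, 0.16, 0, 0, 0, 1], [0.174, -0.348, 0.16, 0, 0, -0.24, 1], [0.174, -0.348, 0.16, 0, 0, -0.24, 1], [0.174, -0.348, 0.16, 0, 0, -0.24, 1], [0.174, -0.348, 0.16, 0, 0, -0.24, 1], [0.174, -0.348, 0.16, 0, 0, -0.24, 1], [0.174, -0.348, 0.16, 0, 0, -0.24, 1], [0.174, -0.348, 0.1, 0, 0, -0.24, 1], [0.174, -0.348, 0.06, 0, 0, -0.24, 1]],
])

```text
clock: 13.95
eef_pos: [478.5, 99.9, 37.3]
eef_rot: [-3.141, -0.0, 0.083]
wrist_force: [-1.7, -0.3, -1.2]
finger_gap: 56.4
finger_force: 25.0
```

Request:
servo_tool([
  [[0, 0, 0, 0, 0, 0, 1], [0, 0, 0, 0, 0, 0, 1]],
])

```text
clock: 14.15
eef_pos: [478.9, 99.9, 38.7]
eef_rot: [-3.142, -0.0, 0.081]
wrist_force: [1.0, -0.3, -0.3]
finger_gap: 56.6
finger_force: 25.0
```

Request:
servo_tool([
  [[0.001, -0.001, -0.03, 0, 0, 0, 1], [0.001, -0.001, -0.045, 0, 0, 0, 1], [0.001, -0.001, -0.052, 0, 0, 0, 1], [0.001, -0.001, -0.055, 0, 0, 0, 1], [0.001, -0.001, -0.055, 0, 0, 0, 1]],
])

```text
clock: 14.65
eef_pos: [479.7, 98.9, 11.3]
eef_rot: [-3.142, -0.001, 0.078]
wrist_force: [-3.7, 0.1, 3.4]
finger_gap: 56.7
finger_force: 25.0
```

Request:
servo_tool([
  [[0, 0, 0, 0, 0, 0, 0.3], [0, 0, 0, 0, 0, 0, 0.2], [0, 0, 0.02, 0, 0, 0, 0.2], [0, 0, 0.12, 0, 0, 0, 0.2], [0, 0, 0.22, 0, 0, 0, 0.2], [0.01, 0.04, 0.28, 0, 0, 0, 0.3], [0.084, 0.684, 0.28, 0, 0, 0.042, 0.3], [0.084, 0.684, 0.28, 0, 0, 0.042, 0.3], [0.084, 0.684, 0.28, 0, 0, 0.042, 0.3], [0.084, 0.684, 0.28, 0, 0, 0.042, 0.3]],
])

```text
clock: 15.65
eef_pos: [507.1, 319.4, 151.5]
eef_rot: [-3.141, -0.001, 0.209]
wrist_force: [1.5, -0.3, 0.5]
finger_gap: 66.1
finger_force: 0.0
```

Run:
```python
from h import *
print(manip.read_state()["eef_pos"],manip.read_state()["eef_rot"])
c,P=cam("side");t,T=cam("top")
save("i1",np.hstack([cv2.resize(c["frame"][130:270,230:370],(400,400)),cv2.resize(t["frame"][165:250,110:310],(400,170)).repeat(1,0) if 0 else cv2.resize(t["frame"][165:250,225:310],(400,400))]))
for P in(P,T):
  n=(np.hypot(P[...,0]-480,P[...,1]-99)<60)&(P[...,2]>13)&(P[...,2]<26)&(P[...,0]<530)
  r=cv2.minAreaRect(P[n][:,:2].astype(np.float32)); print(n.sum(),np.round(r[0],1),np.round(r[1],1),r[2],np.median(P[n][:,2]))
```

```text
[507.12571823 319.44769055 151.53506171] [-3.14137731e+00 -8.93272294e-04  2.08889881e-01]
269 [478.9  98.5] [86.2 65.2] 5.222358226776123 17.785465125922997
554 [480.3  87.9] [87.3 80.3] 1.6974220275878906 20.774682259659585
```

View pics/i1.png

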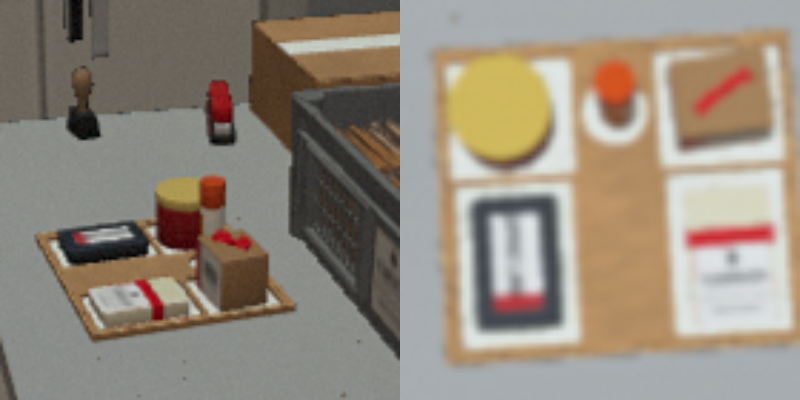

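The glue is in the hole, and the tags at (730,260) and ink pad at (515,262) lie flat in their cells. Now the stamp.

Request:
servo_tool([
  [[0.029, 0.243, 0, 0, 0, 0, 0.3], [0.029, 0.243, 0, 0, 0, 0, 0.3], [0.029, 0.243, 0, 0, 0, 0, 0.3], [0.029, 0.243, -0.08, 0, 0, 0, 0.3], [0.029, 0.243, -0.08, 0, 0, 0, 0.3], [0.029, 0.243, -0.08, 0, 0, 0, 0.3]],
])

```text
clock: 16.35
eef_pos: [521.8, 438.1, 111.1]
eef_rot: [3.141, 0.001, 0.208]
wrist_force: [-0.2, -0.4, 1.2]
finger_gap: 65.6
finger_force: 0.0
```

Request:
servo_tool([
  [[0, 0.005, -0.07, 0, 0, 0, 0.3], [0, 0.005, -0.12, 0, 0, 0, 0.3], [0, 0.005, -0.129, 0, 0, 0, 0.3], [0, 0.005, -0.129, 0, 0, 0, 0.6], [0, 0.005, -0.129, 0, 0, 0, 0.8], [0, 0.005, -0.129, 0, 0, 0, 1], [0, 0.005, -0.129, 0, 0, 0, 1], [0, 0.005, -0.129, 0, 0, 0, 1]],
])

```text
clock: 17.15
eef_pos: [521.9, 441.6, 46.6]
eef_rot: [-3.141, -0.001, 0.209]
wrist_force: [-1.0, 0.1, 0.7]
finger_gap: 29.1
finger_force: 0.2
```

Run:
```python
from h import *
c,P=cam("side");save("s1",cv2.resize(c["frame"][60:220,190:350],(600,600)))
```

View pics/s1.png

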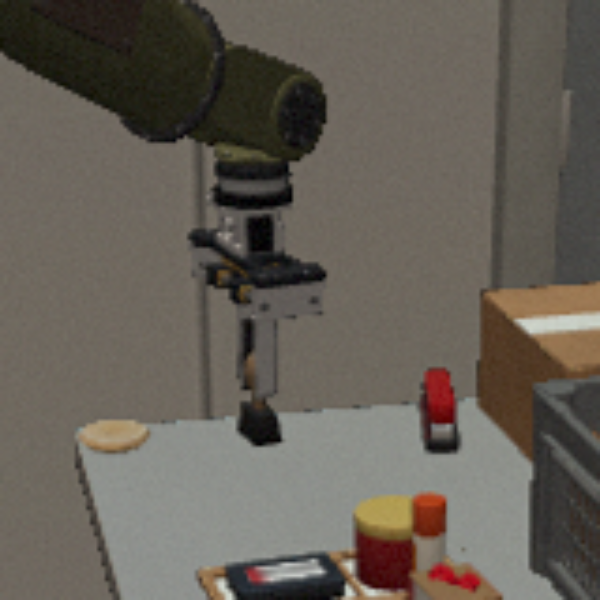

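Request:
servo_tool([
  [[0, 0, 0, 0, 0, 0, 1], [0, 0, 0, 0, 0, 0, 1], [0, 0, 0, 0, 0, 0, 1]],
])

```text
clock: 17.5
eef_pos: [521.9, 441.7, 46.4]
eef_rot: [-3.141, -0.001, 0.209]
wrist_force: [-0.4, 0.1, 5.3]
finger_gap: 26.2
finger_force: 25.0
```

The stamp's handle is between the fingers at about (255,370), with 25 N of grip. Carrying it to the ink pad.

Request:
servo_tool([
  [[0, 0, 0.06, 0, 0, 0, 1], [0, 0, 0.14, 0, 0, 0, 1], [0, 0, 0.2, 0, 0, 0.04, 1], [-0.085, -0.685, 0.2, 0, 0, 0.458, 1], [-0.085, -0.685, 0.2, 0, 0, 0.458, 1], [-0.085, -0.685, 0.2, 0, 0, 0.458, 1], [-0.085, -0.685, 0.2, 0, 0, 0.458, 1], [-0.085, -0.685, 0.2, 0, 0, 0.458, 1], [-0.085, -0.685, 0.2, 0, 0, 0.458, 1], [-0.085, -0.685, 0.2, 0, 0, 0.458, 1]],
])

```text
clock: 18.5
eef_pos: [479.7, 105.0, 145.7]
eef_rot: [-3.141, 0.0, 1.351]
wrist_force: [0.8, -0.1, 0.1]
finger_gap: 26.2
finger_force: 25.0
```

Request:
servo_tool([
  [[0, 0, 0, 0, 0, 0, 1], [0, 0, 0, 0, 0, 0, 1]],
])

```text
clock: 18.7
eef_pos: [480.5, 106.3, 145.9]
eef_rot: [-3.141, 0.0, 1.342]
wrist_force: [0.0, 0.8, -1.2]
finger_gap: 26.0
finger_force: 25.0
```

Request:
servo_tool([
  [[-0.002, -0.015, -0.04, 0, 0, 0.097, 1], [-0.002, -0.015, -0.1, 0, 0, 0.097, 1], [-0.002, -0.015, -0.12, 0, 0, 0.097, 1], [-0.002, -0.015, -0.12, 0, 0, 0.097, 1], [-0.002, -0.015, -0.12, 0, 0, 0.097, 1]],
])

```text
clock: 19.2
eef_pos: [480.0, 100.0, 86.7]
eef_rot: [3.141, -0.0, 1.647]
wrist_force: [0.4, 0.0, 0.3]
finger_gap: 26.2
finger_force: 25.0
```

Run:
```python
from h import *
print(manip.read_state()["eef_pos"],manip.read_state()["eef_rot"])
c,P=cam("side");t,T=cam("top")
save("s2",np.hstack([cv2.resize(c["frame"][140:240,220:320],(400,400)),cv2.resize(t["frame"][165:250,225:310],(400,400))]))
n=(np.hypot(P[...,0]-480,P[...,1]-99)<40)&(P[...,2]>45)&(P[...,2]<72)&(P[...,0]<520)
q=P[n];r=cv2.minAreaRect(q[:,:2].astype(np.float32)); print(n.sum(),np.round(r[0],1),np.round(r[1],1),r[2],q.min(0),q.max(0))
for z0 in range(40,75,3):
  n=(np.hypot(P[...,0]-480,P[...,1]-99)<40)&(abs(P[...,2]-z0)<1.5)&(P[...,0]<520)
  if n.sum()>3: q=P[n];print(z0,n.sum(),q.min(0).round(),q.max(0).round())
```

```text
[479.9641565  100.03664783  86.74893588] [ 3.14105083e+00 -5.31069257e-05  1.64654504e+00]
175 [475.8  99.5] [48.6 32.2] 7.620290279388428 [452.28529587  82.71317612  45.0782616 ] [500.9074611  118.65734306  71.84914466]
40 5 [458.  89.  39.] [495.  93.  41.]
43 9 [455.  84.  42.] [491.  94.  44.]
46 22 [452.  84.  45.] [500. 108.  47.]
49 23 [453.  84.  48.] [501.  96.  50.]
52 17 [452.  85.  51.] [501. 112.  53.]
55 20 [453.  85.  54.] [498. 112.  56.]
58 12 [455.  83.  57.] [494.  95.  59.]
61 18 [455.  87.  60.] [500. 102.  62.]
64 14 [455.  85.  63.] [498. 110.  65.]
67 22 [457.  87.  66.] [498. 119.  68.]
70 33 [457.  88.  69.] [498. 112.  71.]
73 5 [462.  96.  72.] [479. 106.  74.]
```

View pics/s2.png

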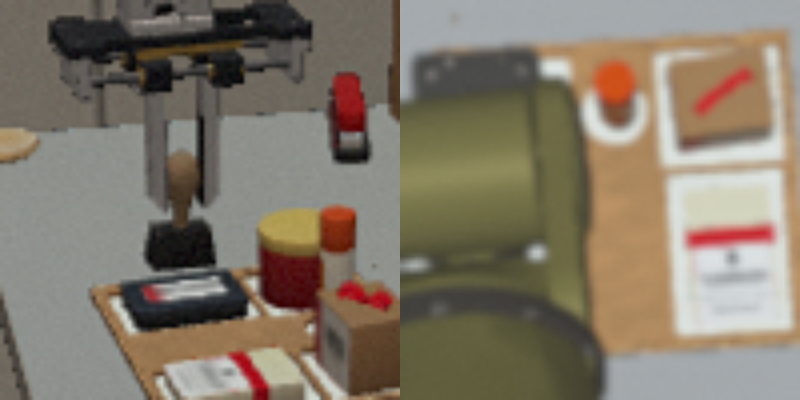

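The stamp hangs upright over the ink pad, with its block at (180,243) and the pad at (185,298) in the picture. Lowering.

Request:
servo_tool([
  [[0.002, -0.001, -0.02, 0, 0, 0, 1], [0.002, -0.001, -0.032, 0, 0, 0, 1], [0.002, -0.001, -0.038, 0, 0, 0, 1], [0.002, -0.001, -0.041, 0, 0, 0, 1], [0.002, -0.001, -0.042, 0, 0, 0, 1], [0.002, -0.001, -0.042, 0, 0, 0, 1]],
])

```text
clock: 19.9
eef_pos: [480.6, 98.9, 65.6]
eef_rot: [3.142, 0.0, 1.649]
wrist_force: [-5.0, 0.1, 9.1]
finger_gap: 25.9
finger_force: 25.0
```

Request:
servo_tool([
  [[0, 0, 0, 0, 0, 0, 0.7], [0, 0, 0, 0, 0, 0, 0.6], [0, 0, 0, 0, 0, 0, 0.45], [0, 0, 0, 0, 0, 0, 0.35], [0, 0, 0.01, 0, 0, 0, 0.35], [0, 0, 0.06, 0, 0, 0, 0.35], [0, 0, 0.14, 0, 0, 0, 0.35], [0, 0, 0.22, 0, 0, 0, 0.3], [0, -0.1, 0.24, 0, 0, 0, 0.3], [0, -0.2, 0.24, 0, 0, 0, 0.3]],
])

```text
clock: 20.9
eef_pos: [481.2, -0.6, 187.5]
eef_rot: [3.137, 0.001, 1.653]
wrist_force: [-0.6, -1.1, -0.1]
finger_gap: 65.4
finger_force: 0.0
```

Run:
```python
from h import *
print(manip.read_state()["eef_pos"],manip.read_state()["eef_rot"])
c,P=cam("side");t,T=cam("top")
save("s3",np.hstack([cv2.resize(c["frame"][140:240,220:320],(400,400)),cv2.resize(t["frame"][165:250,225:310],(400,400))]))
n=(np.hypot(P[...,0]-480,P[...,1]-99)<40)&(P[...,2]>25)&(P[...,2]<51)&(P[...,0]<520)
q=P[n];r=cv2.minAreaRect(q[:,:2].astype(np.float32)); print(n.sum(),np.round(r[0],1),np.round(r[1],1),r[2],q.max(0))
n=(np.hypot(T[...,0]-487,T[...,1]+439)<42)&(T[...,2]>9)&(T[...,2]<25); r=cv2.minEnclosingCircle(T[n][:,:2].astype(np.float32)); print(r)
n=(np.hypot(P[...,0]-487,P[...,1]+439)<42)&(P[...,2]>9)&(P[...,2]<25); r=cv2.minEnclosingCircle(P[n][:,:2].astype(np.float32)); print(r)
n=(np.hypot(P[...,0]-573,P[...,1]-108)<45)&(P[...,2]>56)&(P[...,2]<66)&(P[...,1]>60); r=cv2.minEnclosingCircle(P[n][:,:2].astype(np.float32)); print("tin",r,np.median(P[n],0))
n=(np.hypot(T[...,0]-573,T[...,1]-108)<45)&(T[...,2]>52)&(T[...,2]<66)&(T[...,1]>60); r=cv2.minEnclosingCircle(T[n][:,:2].astype(np.float32)); print("tin",n.sum(),r)
```

```text
[481.16983662  -0.59704061 187.48962221] [3.13745286e+00 6.45654012e-04 1.65284834e+00]
156 [476.8  97.4] [34.3 49. ] 86.71326446533203 [501.10722887 115.15183494  50.99128929]
((487.052490234375, -438.5965881347656), 30.4151554107666)
((485.74346923828125, -440.8397216796875), 32.08318328857422)
tin ((571.0908203125, 107.90921783447266), 36.303524017333984) [565.89896164 109.17713507  58.10844687]
tin 368 ((572.7396850585938, 110.05498504638672), 32.71495819091797)
```

View pics/s3.png

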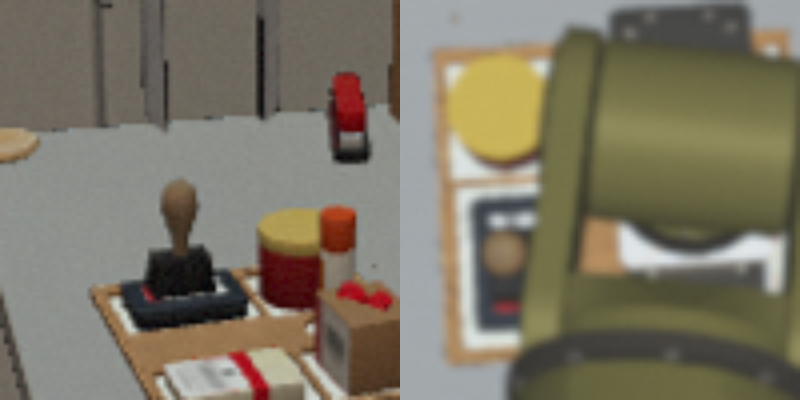

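The stamp stands upright mid-pad at (180,240). Now the ribbon.

Request:
servo_tool([
  [[0.01, -0.878, 0, 0, 0, 0, 0.1], [0.01, -0.878, 0, 0, 0, 0, 0.1], [0.01, -0.878, 0, 0, 0, 0, 0.1], [0.01, -0.878, 0, 0, 0, 0, 0.1], [0.01, -0.878, 0, 0, 0, 0, 0.1], [0.01, -0.878, 0, 0, 0, 0, 0.1], [0.01, -0.878, 0, 0, 0, 0, 0.1], [0.01, -0.878, -0.1, 0, 0, 0, 0.1], [0.01, -0.878, -0.2, 0, 0, 0, 0.1], [0.01, -0.878, -0.25, 0, 0, 0, 0.1]],
])

```text
clock: 22.0
eef_pos: [485.7, -437.5, 69.6]
eef_rot: [3.14, 0.002, 1.648]
wrist_force: [0.5, -0.8, 0.6]
finger_gap: 84.2
finger_force: 0.0
```

Request:
servo_tool([
  [[0, 0, 0, 0, 0, 0, 0.1], [0, 0, 0, 0, 0, 0, 0.1]],
])

```text
clock: 22.2
eef_pos: [485.9, -434.9, 71.0]
eef_rot: [-3.141, -0.001, 1.65]
wrist_force: [-0.1, -0.6, 0.6]
finger_gap: 84.7
finger_force: 0.0
```

Request:
servo_tool([
  [[0.001, -0.01, -0.06, 0, 0, 0, 0.1], [0.001, -0.01, -0.11, 0, 0, 0, 0.1], [0.001, -0.01, -0.133, 0, 0, 0, 0.1], [0.001, -0.01, -0.133, 0, 0, 0, 0.1], [0.001, -0.01, -0.133, 0, 0, 0, 1], [0.001, -0.01, -0.133, 0, 0, 0, 1], [0.001, -0.01, -0.133, 0, 0, 0, 1], [0.001, -0.01, -0.133, 0, 0, 0, 1], [0.001, -0.01, -0.133, 0, 0, 0, 1]],
], newtons=20)

```text
clock: 23.1
eef_pos: [486.4, -440.9, 4.8]
eef_rot: [3.141, 0.001, 1.65]
wrist_force: [-0.7, 1.3, 6.4]
finger_gap: 59.6
finger_force: 20.0
```

Request:
servo_tool([
  [[0, 0, 0.06, 0, 0, 0, 1], [0, 0, 0.16, 0, 0, 0, 1], [0, 0.06, 0.25, 0, 0, 0, 1], [0.02, 0.14, 0.32, 0, 0, 0, 1], [0.1, 0.6, 0.34, 0, 0, 0, 1], [0.1, 0.6, 0.34, 0, 0, 0, 1], [0.1, 0.6, 0.34, 0, 0, 0, 1], [0.1, 0.6, 0.34, 0, 0, 0, 1], [0.1, 0.6, 0.34, 0, 0, 0, 1], [0.1, 0.6, 0.34, 0, 0, 0, 1]],
])

```text
clock: 24.1
eef_pos: [536.7, -136.7, 174.6]
eef_rot: [3.141, -0.0, 1.654]
wrist_force: [0.6, -0.6, -0.3]
finger_gap: 59.4
finger_force: 20.0
```

Request:
servo_tool([
  [[0.071, 0.497, 0, 0, 0, 0, 1], [0.071, 0.497, 0, 0, 0, 0, 1], [0.071, 0.497, 0, 0, 0, 0, 1], [0.071, 0.497, 0, 0, 0, 0, 1], [0.071, 0.497, 0, 0, 0, 0, 1], [0.071, 0.497, 0, 0, 0, 0, 1], [0.071, 0.497, -0.05, 0, 0, 0, 1], [0.071, 0.497, -0.12, 0, 0, 0, 1], [0.071, 0.497, -0.16, 0, 0, 0, 1], [0.071, 0.497, -0.16, 0, 0, 0, 1]],
])

```text
clock: 25.1
eef_pos: [570.2, 106.5, 91.1]
eef_rot: [-3.137, 0.0, 1.649]
wrist_force: [-0.5, 0.2, 0.0]
finger_gap: 59.9
finger_force: 20.0
```

Run:
```python
from h import *
for i in range(3): c,P=cam("side");print(manip.read_state()["eef_pos"],manip.read_state()["eef_rot"])
save("r1",cv2.resize(c["frame"][140:240,220:320],(500,500)))
h=cv2.cvtColor(c["frame"],cv2.COLOR_RGB2HSV); s=manip.read_state()["eef_pos"]
n=(np.hypot(P[...,0]-s[0],P[...,1]-s[1])<45)&(P[...,2]>s[2]+4)&(P[...,2]<s[2]+18)&(h[...,1]>140)
r=cv2.minEnclosingCircle(P[n][:,:2].astype(np.float32));print("ribbon",n.sum(),r,np.median(P[n],0))
n=(np.hypot(P[...,0]-573,P[...,1]-108)<45)&(P[...,2]>56)&(P[...,2]<66)&(P[...,1]>60)&(h[...,0]>15)&(h[...,1]>90); r=cv2.minEnclosingCircle(P[n][:,:2].astype(np.float32)); print("tin",n.sum(),r)
```

```text
[571.22869309 106.83144095  93.25963147] [-3.13958481e+00  2.10278142e-04  1.64885470e+00]
[571.92310011 107.08339238  94.57051412] [3.14125614e+00 9.00064265e-05 1.64898521e+00]
[572.26064289 107.33254053  95.23352062] [ 3.13983578e+00 -2.72279795e-05  1.64910174e+00]
ribbon 124 ((571.0299682617188, 104.22514343261719), 32.20463562011719) [572.62587036  99.0807652  104.23137827]
tin 110 ((566.6459350585938, 111.13433837890625), 35.36262893676758)
```

View pics/r1.png

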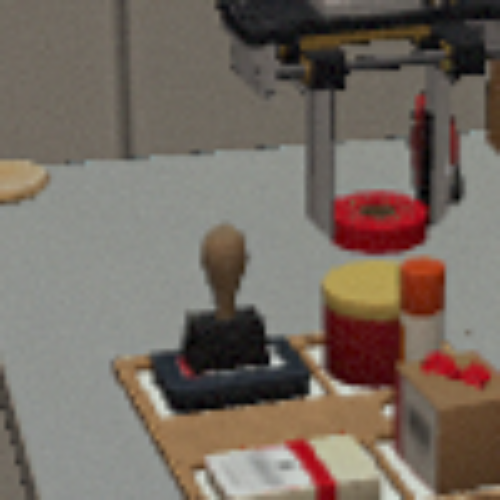

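The ribbon is held flat above the tin, at (380,220) with the lid at (362,290) in the picture. Lowering.

Request:
servo_tool([
  [[0, 0.001, -0.03, 0, 0, 0, 1], [0, 0.001, -0.05, 0, 0, 0, 1], [0, 0.001, -0.058, 0, 0, 0, 1], [0, 0.001, -0.062, 0, 0, 0, 1], [0, 0.001, -0.063, 0, 0, 0, 1], [0, 0.001, -0.063, 0, 0, 0, 1]],
])

```text
clock: 25.85
eef_pos: [571.0, 108.3, 63.4]
eef_rot: [-3.14, 0.0, 1.65]
wrist_force: [-10.2, -1.0, 16.6]
finger_gap: 59.6
finger_force: 20.0
```

Request:
servo_tool([
  [[0, 0, 0.001, 0, 0, 0, 0.34], [0, 0, 0.001, 0, 0, 0, 0.3], [0, 0, 0.001, 0, 0, 0, 0.25], [0, 0, 0.001, 0, 0, 0, 0.2], [0, 0, 0.02, 0, 0, 0, 0.2], [0, 0, 0.1, 0, 0, 0, 0.2], [0, 0, 0.2, 0, 0, 0, 0.2], [0, -0.1, 0.3, 0, 0, 0, 0.2], [-0.05, -0.2, 0.34, 0, 0, 0, 0.2], [-0.05, -0.3, 0.34, 0, 0, 0, 0.2]],
])

```text
clock: 26.85
eef_pos: [549.2, -18.3, 231.8]
eef_rot: [3.137, 0.001, 1.652]
wrist_force: [0.9, -0.2, -0.8]
finger_gap: 75.3
finger_force: 0.0
```

Request:
servo_tool([
  [[-0.1, -0.6, 0, 0, 0, 0, 0.2], [-0.1, -0.6, 0, 0, 0, 0, 0.2], [-0.1, -0.6, 0, 0, 0, 0, 0.2], [-0.1, -0.6, 0, 0, 0, 0, 0.2], [-0.1, -0.6, 0, 0, 0, 0, 0.2], [-0.1, -0.6, 0, 0, 0, 0, 0.2]],
])

```text
clock: 27.45
eef_pos: [499.4, -315.5, 229.2]
eef_rot: [3.141, 0.001, 1.65]
wrist_force: [0.5, 0.8, -0.8]
finger_gap: 74.9
finger_force: 0.0
```

Run:
```python
from h import *
c,P=cam("side");t,T=cam("top")
save("f",np.hstack([cv2.resize(c["frame"][140:240,220:320],(400,400)),cv2.resize(t["frame"][165:250,225:310],(400,400))]))
for c,P in((c,P),(t,T)):
  h=cv2.cvtColor(c["frame"],cv2.COLOR_RGB2HSV)
  n=(np.hypot(P[...,0]-572,P[...,1]-108)<45)&(P[...,2]>64)&(P[...,2]<85)&(h[...,1]>120)&(P[...,1]>65)
  print("ribbon",n.sum(),cv2.minEnclosingCircle(P[n][:,:2].astype(np.float32)),np.median(P[n],0))
  n=(np.hypot(P[...,0]-480,P[...,1]-99)<40)&(P[...,2]>25)&(P[...,2]<115)&(P[...,0]<520)
  print("stamp",P[n].max(0))
```

```text
ribbon 63 ((571.1237182617188, 105.65416717529297), 30.86498260498047) [573.98425151 104.82233891  73.90169211]
stamp [500.55840909 112.73844196 105.47314517]
ribbon 307 ((571.8775634765625, 109.8967056274414), 30.399526596069336) [569.96089939 109.46618487  76.30545714]
stamp [510.68457957 114.14856513 109.96847447]
```

View pics/f.png

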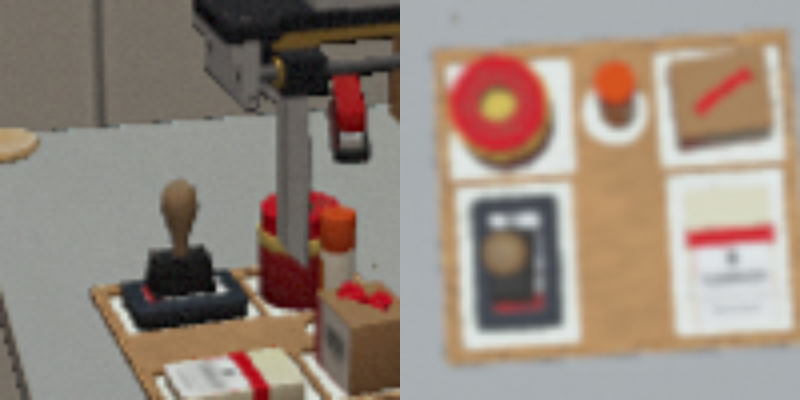

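The ribbon sits flat and centred on the lid at (498,102). The stamp is mid-pad and everything else is in its cell, so I'm handing the job in.

```bash
python3 -c "
from cell import manip
print(manip.sign_off())"
```

```text
the job is handed in; nothing more can be done
None
```

The kit is packed as asked and handed in at about 27.6 s; the last pictures showed every item in place and the robot clear, but I have not seen the judge's verdict.

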